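# Gauge the last-stand bores and pen the blocked one

### The arm

A 6-joint arm with a two-finger parallel gripper is mounted at the origin on the work surface. World frame = base frame: x ahead of the robot, y to its left, z up, the work surface at z = 0. Lengths are in mm, angles in rad, forces in N, time in s.
With the tool pointing down it reaches from about 350 to 975 mm from the base axis. Payload 7.1 kg.
Tool frame: the origin (TCP) lies at the very end of the fingers, on their centre line; the grasp point (between the pads) lies 19 mm behind it (ctrl.grasp_offset is the distance from the TCP to the grasp point, in mm); z points along the fingers, y is the line along which they close (so a half turn about z gives the same grasp; the last joint's range is limited). The gripper opens to 88 mm and grips with 3 to 60 N. Pads are 20 mm wide; open, the fingers measure 115 mm over their backs; the gripper's body (75 mm by 178 mm) begins 61 mm behind the grasp point.
Start: joints at [1.096, 0.423, 1.63, -0, 1.089, -0.019], TCP at [275.08, 561.191, 222.675] pointing down, gripper open.
Joint ranges: [-3, 3], [-0.9, 2.11], [0.09, 2.58], [-1.31, 4.45], [0.11, 2.69], [-2.54, 2.54]. Speed limits (rad/s): [2.39, 2.39, 3.01, 3.14, 3.14, 3.14].

### API

Orientations are given as a rotation vector (axis times angle).
In Python, from workcell import ctrl, viewer, ticket, models gives the robot as it stands.
- The arm moves only by the tool play_rows, never from a script. Its arguments are lists of equal length, an entry for each row: "dp": the shift along the world's x, y, z in mm, a list of three; "yaw": the turn about the world's z in degrees. In form: {"dp": [[tx, ty, tz], ...], "yaw": [yaw, ...]}. A call has 1 to 8 rows; each row shifts and turns the commanded pose from where the row before left it; what a row does not reach is not made up. A row lasts 1/12 s, in which the tool goes at most 41.7 mm and 7.16 degrees, less where a joint would pass 70% of its speed; a pose out of reach is approached as far as the arm can. A call is refused whole if a number of a shift passes 41.7 or a number of a turn 7.16, either way. A call with a gripper value outside its range is refused whole. "gripper" is the closure, from 0 (fully open) to 1 (shut), set as the call begins (left out, the last holds). The fingers move at their own pace and stop on an object; the grip force is fixed at half the most. Time passes only in rows, so rows that do not move let the fingers close. It gives the time, the measured TCP pose, the force, the opening and the grip force at its end, in the units of the state.
- ctrl.get_obs(): the state, without advancing time (a new reading comes with each control period).
- viewer.get_image(name): name is "side" or "top"; returns a dict with "pixels" (480x640x3 uint8, red, green, blue), "range_z" (480x640 float32, mm along the optical axis (not along the pixel's ray), 0 where there is no reading), "fx", "fy", "cx", "cy" (pixels), "dist_coeffs" ([k1, k2, p1, p2, k3] as OpenCV has them; the pictures are not rectified), "T" (4x4, takes a point from camera to world coordinates). Camera axes: x right, y up, looking along -z (the intrinsics and any distortion apply to the point x, -y, -z); pixel columns grow to the right and rows downward; lengths in mm; the calibration is good to about 2 mm. A picture is of the moment at which its call begins.
- ticket.close_job(): hands the job in; it is judged then, once.
Trained networks look in a picture, given as the dict that the camera call returned (one of the last four; its "shot" number tells which), for a name from the list of things; names that differ only in an ending like _2 or _b are one class to them, and where a whole thing is asked for, a point or a joint stands for the part that bears it (a point fixed in the world has none). Each returns a list of dicts, best first, with "conf" (0 to 1); they miss things now and then, are a little off and sometimes report something else, mostly with a low value. They report only what shows in the picture. A call takes as long as a camera call. They do not tell look-alikes from the thing itself.
- models.look_for(picture, name): "bbox" ([centre column, centre row, width, height] in pixels, round what is visible of it).
- models.landmark_of(picture, name): "location" ([column, row] in pixels: a listed point, or the origin of a listed thing).
The state is a dict: "t": time; "qpos": joint angles; "qvel": joint speeds; "joint_torque": joint torques, N m; "ee_pos": TCP position; "orientation": TCP orientation; "ft_force": force on the tool from outside, world axes, zero at the start; "moment": the same for the moment, N m; "width": finger opening in mm; "grasp_force": force on a finger pad.
Only numpy, scipy, OpenCV 4.12 (cv2) and the standard library are available. Lean on these libraries where they do the work, as an engineer would, in place of code of your own. Each camera call takes 0.05 s, during which the arm holds its last target. There are 200 camera calls.

### The job

Push the gauge pin in each of the three round last-stand bases down until it bottoms, with the bases left where they stand. Then read the black mark on the pins: one pin stops with its mark clearly above the face, because a broken stub blocks that bore. Push that base by its side (not by its pin, and without lifting it off the bench) through the swing gates, so that it stands wholly inside the rework pen, far enough in for both gate leaves to fall shut behind it, and leave the other two bases, the tin, the brass die, the jar and the hammer where they are.

Things in the scene. Friction and masses are not known exactly. Their poses are not given: they have to be found in the camera images.
- base_1_center (a point): Centre (half-way up, on the axis) of a loose round grey-painted metal last-stand base standing on the bench: a disc with a dark foot ring, 92 mm in diameter, 40 mm high, 0.35 kg. It is too wide to grasp. A steel gauge pin stands in a blind bore in the middle of its top. The three bases look the same; z is up.
- pin_1_head (a point): Middle of the flat top of the head of the steel gauge pin in base_1. Head 20 mm across, 8 mm high; shank 12 mm in diameter; head top 42 mm above the tip. The mark is a black band round the shank, 3 mm high, its lower edge 26 mm above the tip: right at the base's face when the bore is clear, about 10 mm above it when a stub (never visible) blocks the bore.
- pin_1 (a joint): Depth of the pin's tip below the top face of base_1, in m; grows as the pin is pushed down. Starts 0.003 to 0.011. Stiff (4 N of friction, stays where it is left), stops hard when it bottoms: at 0.026 in a clear bore, at 0.016 over a stub. Exactly one of the three bores holds a stub.
- base_2_center (a point): Centre (half-way up, on the axis) of a loose round grey-painted metal last-stand base standing on the bench: a disc with a dark foot ring, 92 mm in diameter, 40 mm high, 0.35 kg. It is too wide to grasp. A steel gauge pin stands in a blind bore in the middle of its top. The three bases look the same; z is up.
- pin_2_head (a point): Middle of the flat top of the head of the steel gauge pin in base_2. Head 20 mm across, 8 mm high; shank 12 mm in diameter; head top 42 mm above the tip. The mark is a black band round the shank, 3 mm high, its lower edge 26 mm above the tip: right at the base's face when the bore is clear, about 10 mm above it when a stub (never visible) blocks the bore.
- pin_2 (a joint): Depth of the pin's tip below the top face of base_2, in m; grows as the pin is pushed down. Starts 0.003 to 0.011. Stiff (4 N of friction, stays where it is left), stops hard when it bottoms: at 0.026 in a clear bore, at 0.016 over a stub. Exactly one of the three bores holds a stub.
- base_3_center (a point): Centre (half-way up, on the axis) of a loose round grey-painted metal last-stand base standing on the bench: a disc with a dark foot ring, 92 mm in diameter, 40 mm high, 0.35 kg. It is too wide to grasp. A steel gauge pin stands in a blind bore in the middle of its top. The three bases look the same; z is up.
- pin_3_head (a point): Middle of the flat top of the head of the steel gauge pin in base_3. Head 20 mm across, 8 mm high; shank 12 mm in diameter; head top 42 mm above the tip. The mark is a black band round the shank, 3 mm high, its lower edge 26 mm above the tip: right at the base's face when the bore is clear, about 10 mm above it when a stub (never visible) blocks the bore.
- pin_3 (a joint): Depth of the pin's tip below the top face of base_3, in m; grows as the pin is pushed down. Starts 0.003 to 0.011. Stiff (4 N of friction, stays where it is left), stops hard when it bottoms: at 0.026 in a clear bore, at 0.016 over a stub. Exactly one of the three bores holds a stub.
- pen: Rework pen of plywood fixed on the bench, open at the top. Origin on the bench at the middle of the gate line; its x axis points into the pen, y to the left, z up. Inside: x 0 to 165 mm, y = -60 to +60 mm; walls 10 mm thick, 45 mm high, closed at the sides and back; posts 12 mm square and 52 mm high stand at (0, +-66 mm). Two gate leaves fill the front.
- gate_left (a joint): The left leaf of the pair of swing gates in the pen's front: thin wood, 59 mm long from its hinge, 5 mm thick, from 7 to 43 mm above the bench, on an upright hinge at (0, +60 mm) of the pen. 0 = shut across the front; grows to 1.5 rad as it swings inward only. A light spring (about 1 N at the leaf's middle) shuts it as soon as nothing stands in its sweep.
- gate_right (a joint): The right leaf of the pair of swing gates in the pen's front: thin wood, 59 mm long from its hinge, 5 mm thick, from 7 to 43 mm above the bench, on an upright hinge at (0, -60 mm) of the pen. 0 = shut across the front; grows to 1.5 rad as it swings inward only. A light spring (about 1 N at the leaf's middle) shuts it as soon as nothing stands in its sweep.
- tin_center (a point): Centre of a low closed steel tin, 76 mm in diameter, 45 mm high, among the bases. Leave alone.
- die_center (a point): Centre of a plain round brass die standing on the bench nearer the robot than the bases, 40 mm in diameter, 35 mm high. Leave alone.
- jar_center (a point): Centre of a glass jar with a black lid, 64 mm in diameter, 85 mm high, beside the pen. Leave alone.
- mallet_grip (a point): Middle of the handle of a hammer lying on the bench beside the pen, about 0.3 m long, its head towards this point's +x, handle towards -x. Leave alone.
Not all that is in view belongs to the job. Leave any blue look-alike of the part that bears base_3_center alone.

How it is judged (in metres and radians):
On the way, in this order (a step that is already met when the one before it is completed fails the run):
1. all three pins are pushed in until they bottom (two 26 mm deep, one 16 mm), the bases still within 30 mm of their starts (((value of joint pin_1 between 0.0142 and 0.018 m and value of joint each of pin_2, pin_3 above 0.0242 m and distance of each of base_2_center, base_3_center, base_1_center from where it was at the start of the episode below 0.03 m) or (value of joint pin_2 between 0.0142 and 0.018 m and value of joint each of pin_1, pin_3 above 0.0242 m and distance of each of base_1_center, base_3_center, base_2_center from where it was at the start of the episode below 0.03 m) or (value of joint pin_3 between 0.0142 and 0.018 m and value of joint each of pin_1, pin_2 above 0.0242 m and distance of each of base_1_center, base_2_center, base_3_center from where it was at the start of the episode below 0.03 m))), for 0.1 s.
2. the base whose pin stopped short is going through the open gates (value of joint each of gate_left, gate_right above 0.5 rad and ((value of joint pin_1 between 0.0142 and 0.018 m and value of joint each of pin_2, pin_3 above 0.0242 m and distance of each of base_2_center, base_3_center from where it was at the start of the episode below 0.03 m and x of base_1_center in the frame of pen above -0.02 m and y of base_1_center in the frame of pen between -0.05 and 0.05 m) or (value of joint pin_2 between 0.0142 and 0.018 m and value of joint each of pin_1, pin_3 above 0.0242 m and distance of each of base_1_center, base_3_center from where it was at the start of the episode below 0.03 m and x of base_2_center in the frame of pen above -0.02 m and y of base_2_center in the frame of pen between -0.05 and 0.05 m) or (value of joint pin_3 between 0.0142 and 0.018 m and value of joint each of pin_1, pin_2 above 0.0242 m and distance of each of base_1_center, base_2_center from where it was at the start of the episode below 0.03 m and x of base_3_center in the frame of pen above -0.02 m and y of base_3_center in the frame of pen between -0.05 and 0.05 m))), for 0.1 s.
At the end, for the whole second after the job is handed in: The base whose pin stopped short (14.2 to 18 mm) is upright, at rest in the pen, centre 60 to 125 mm past the gate line and within 30 mm of the middle line; both leaves below 0.08 rad; the other two bases within 30 mm of their starts, pins over 24.2 mm deep (value of joint each of gate_left, gate_right below 0.08 rad and ((value of joint pin_1 between 0.0142 and 0.018 m and value of joint each of pin_2, pin_3 above 0.0242 m and distance of each of base_2_center, base_3_center from where it was at the start of the episode below 0.03 m and x of base_1_center in the frame of pen between 0.06 and 0.125 m and y of base_1_center in the frame of pen between -0.03 and 0.03 m and angle between base_1_center's own z axis and vertical below 0.1 rad and linear speed of base_1 below 0.01 m/s) or (value of joint pin_2 between 0.0142 and 0.018 m and value of joint each of pin_1, pin_3 above 0.0242 m and distance of each of base_1_center, base_3_center from where it was at the start of the episode below 0.03 m and x of base_2_center in the frame of pen between 0.06 and 0.125 m and y of base_2_center in the frame of pen between -0.03 and 0.03 m and angle between base_2_center's own z axis and vertical below 0.1 rad and linear speed of base_2 below 0.01 m/s) or (value of joint pin_3 between 0.0142 and 0.018 m and value of joint each of pin_1, pin_2 above 0.0242 m and distance of each of base_1_center, base_2_center from where it was at the start of the episode below 0.03 m and x of base_3_center in the frame of pen between 0.06 and 0.125 m and y of base_3_center in the frame of pen between -0.03 and 0.03 m and angle between base_3_center's own z axis and vertical below 0.1 rad and linear speed of base_3 below 0.01 m/s))); the robot touches nothing.
It fails at once if a base is lifted more than 15 mm off the bench (height (world z) of any of base_1_center, base_2_center, base_3_center above 0.035 m).
It fails at once if a base away from its start (by more than 40 mm) is moved or held by its pin: the fingers touch the pin with more than 1 N ((distance of base_1_center from where it was at the start of the episode above 0.04 m and contact force between the fingers and pin_1 above 1 N) or (distance of base_2_center from where it was at the start of the episode above 0.04 m and contact force between the fingers and pin_2 above 1 N) or (distance of base_3_center from where it was at the start of the episode above 0.04 m and contact force between the fingers and pin_3 above 1 N)).
It fails at once if the tin, the brass die, the jar or the hammer is moved more than 30 mm (distance of any of tin_center, jar_center, die_center, mallet_grip from where it was at the start of the episode above 0.03 m).
It also fails if it takes over 72 s, if anything falls off the work surface, if the arm or the gripper's body presses on something with over 40 N, if the wrist force passes 120 N, or if a joint passes its speed limit or range.

## Working session

There is one attempt and no reset: what is moved stays moved. The work goes in short steps, Python scripts to look and compute and a tool call to move; the robot and the scene stay as the last step left them, time stands still between calls to the robot, and variables do not carry over. Pictures are saved under pics/ and viewed, at most 10 in all, crops included, and the job is handed in when it is done.

Besides the shell and the picture viewer there is one more tool, called after ">>>" as name(argument=value, ...), one argument or row to a line, values as JSON. play_rows: Moves the arm, as the interface text tells. Its arguments: {"type":"object","properties":{"dp":{"type":"array"},"yaw":{"type":"array"},"gripper":{"type":"number"}},"required":["dp","yaw"]}

```bash
mkdir -p pics; cat > h.py <<'E'
import numpy as np, cv2
from workcell import ctrl, viewer, ticket, models
def ray(p,uv):
    K=np.array([[p['fx'],0,p['cx']],[0,p['fy'],p['cy']],[0,0,1.]])
    n=cv2.undistortPoints(np.array([[uv]],float),K,np.array(p['dist_coeffs'],float))[0,0]
    T=np.array(p['T']); d=T[:3,:3]@np.array([n[0],-n[1],-1.]); return T[:3,3],d
def at_z(p,uv,z):
    o,d=ray(p,uv); return o+d*(z-o[2])/d[2]
def at_depth(p,uv):
    o,d=ray(p,uv); r=p['range_z'][int(round(uv[1])),int(round(uv[0]))]; return o+d*r
def project(p,X):
    K=np.array([[p['fx'],0,p['cx']],[0,p['fy'],p['cy']],[0,0,1.]]);T=np.array(p['T'])
    c=T[:3,:3].T@(np.array(X,float)-T[:3,3]); c=c*[1,-1,-1]
    return cv2.projectPoints(c[None],np.zeros(3),np.zeros(3),K,np.array(p['dist_coeffs'],float))[0].ravel()
def save(p,name): cv2.imwrite('pics/'+name,p['pixels'][:,:,::-1])
E
python3 - <<'E'
from h import *
for v in ['top','side']:
    p=viewer.get_image(v); save(p,v+'0.png'); print(v,np.round(p['T'],2).tolist(),p['fx'])
    for n,z in [('base_1_center',20),('pin_1_head',75),('pen',0),('tin_center',22),('die_center',17),('jar_center',42),('mallet_grip',12)]:
        for d in models.landmark_of(p,n):
            uv=d['location']; print(n,round(d['conf'],2),np.round(uv,1),'z-plane',np.round(at_z(p,uv,z)),'depth',np.round(at_depth(p,uv)))
E
```

```text
top [[0.03, 0.99, -0.14, 336.1], [-1.0, 0.03, 0.01, 47.0], [0.01, 0.14, 0.99, 1341.75], [0.0, 0.0, 0.0, 1.0]] 538.0544507324801
base_1_center 0.93 [190.3 259.5] z-plane [461. 362.  20.] depth [459. 358.  37.]
base_1_center 0.17 [407.6 280. ] z-plane [ 426. -176.   20.] depth [ 425. -172.   41.]
pin_1_head 0.46 [184.1 253.4] z-plane [470. 364.  75.] depth [470. 366.  71.]
pen 0.97 [323.4 206.7] z-plane [608.  37.   0.] depth [608.  37.  -2.]
tin_center 0.76 [410.5 280.1] z-plane [ 426. -183.   22.] depth [ 425. -179.   40.]
die_center 0.56 [324.  295.6] z-plane [382.  29.  17.] depth [382.  29.  30.]
die_center 0.23 [268.6 272. ] z-plane [436. 167.  17.] depth [434. 165.  42.]
jar_center 0.72 [247.6 180.4] z-plane [660. 227.  42.] depth [650. 221.  83.]
mallet_grip 0.85 [445.8 169.3] z-plane [ 713. -274.   12.] depth [ 710. -272.   21.]
side [[0.93, 0.23, -0.3, 230.62], [-0.38, 0.52, -0.77, -605.06], [-0.02, 0.82, 0.57, 593.96], [0.0, 0.0, 0.0, 1.0]] 434.9169351801112
base_1_center 0.81 [272.  200.8] z-plane [469. 364.  20.] depth [460. 330.  41.]
base_1_center 0.55 [411.5 455.1] z-plane [ 444. -364.   20.] depth [ 438. -371.   38.]
base_1_center 0.34 [282.6 225.1] z-plane [459. 242.  20.] depth [438. 166.  72.]
pin_1_head 0.43 [268.  181.7] z-plane [464. 369.  75.] depth [498. 509.   0.]
pen 0.79 [379.9 266.5] z-plane [609.  31.   0.] depth [596.   9.  20.]
tin_center 0.72 [344.  357.2] z-plane [ 429. -178.   22.] depth [ 421. -195.   45.]
die_center 0.71 [281.5 286.8] z-plane [389.  35.  17.] depth [384.  15.  34.]
jar_center 0.93 [360.1 203.3] z-plane [656. 225.  42.] depth [643. 199.  59.]
mallet_grip 0.88 [523.5 349.6] z-plane [ 718. -279.   12.] depth [ 706. -287.   26.]
```

View pics/top0.png

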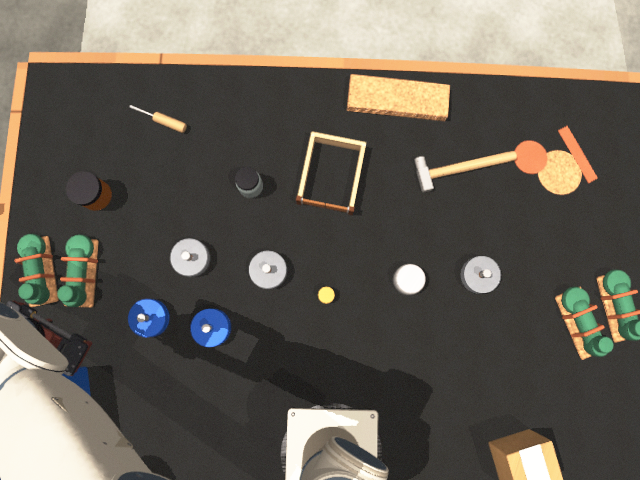

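View pics/side0.png

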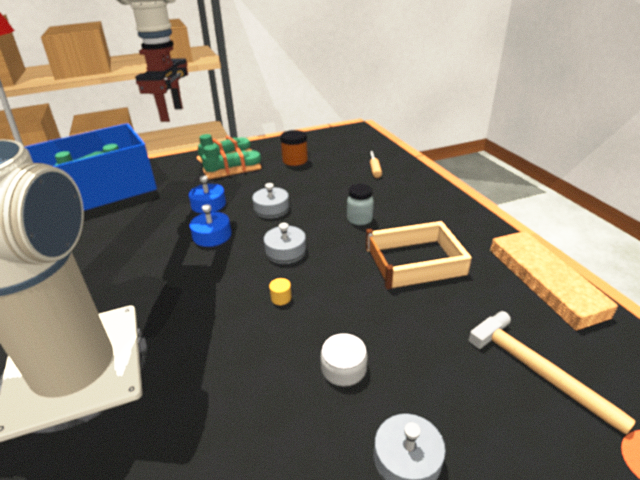

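The top view shows three grey bases at (190,258), (267,269) and (481,274). Two blue look-alikes stand at (148,318) and (210,328), and must be left alone. The tin is at (410,280), the die at (326,295), the jar at (248,182), and the hammer head at (424,174). The pen's gate runs from (300,201) to (352,210).

Things that could be taken for a base: the blue ones and the white tin, which has no pin. I'm choosing the three grey discs with pins.

```bash
cat >> h.py <<'E'
def cloud(p):
    K=np.array([[p['fx'],0,p['cx']],[0,p['fy'],p['cy']],[0,0,1.]]); T=np.array(p['T'])
    v,u=np.mgrid[:480,:640]; n=cv2.undistortPoints(np.stack([u,v],-1).reshape(-1,1,2).astype(float),K,np.array(p['dist_coeffs'],float)).reshape(480,640,2)
    c=np.dstack([n[...,0],-n[...,1],-np.ones((480,640))])*p['range_z'][...,None]
    return c@T[:3,:3].T+T[:3,3]
def bases(p,W,guess):
    for g in guess:
        r=np.hypot(W[...,0]-g[0],W[...,1]-g[1]); z=W[...,2]
        b=W[(r<58)&(z>33)&(z<46)][:,:2].astype(np.float32); h=W[(r<50)&(z>52)&(z<100)]
        (c,rad)=cv2.minEnclosingCircle(b) if len(b) else ((0,0),0)
        print('base',g,'circle',np.round(c,1),round(rad,1),'mean',b.mean(0).round(1),'pin',h.mean(0).round(1) if len(h) else None,len(h),'ztop',np.percentile(h[:,2],[50,80,95]).round(1) if len(h) else '')
E
python3 - <<'E'
from h import *
p=viewer.get_image('top'); W=cloud(p)
bases(p,W,[(461,362),(438,167),(432,-352)])
m=(W[...,2]>36)&(W[...,2]<60)&(abs(W[...,0]-690)<125)&(abs(W[...,1]-25)<100)
pts=W[m][:,:2].astype(np.float32); r=cv2.minAreaRect(pts); print('pen',r,cv2.boxPoints(r).round(0).tolist())
q=viewer.get_image('side')
for n in ['base_1_center','pin_1_head']:
    for d in models.landmark_of(q,n)[:6]: print(n,round(d['conf'],2),np.round(d['location']))
a=p['pixels'][230:310,150:310]; b=p['pixels'][140:220,280:440]; c=p['pixels'][230:310,380:540]
a,b,c=[cv2.resize(x,None,fx=3,fy=2.5*1.2,interpolation=cv2.INTER_CUBIC) for x in (a,b,c)]
cv2.imwrite('pics/crop.png',cv2.resize(np.vstack([a,b,c]),(400,600))[:,:,::-1])
E
```

```text
base (461, 362) circle [467.2 362.2] 46.3 mean [466.1 361.4] pin [466.6 361.8  70.9] 54 ztop [71.  73.  74.3]
base (438, 167) circle [442.6 169. ] 46.0 mean [442.1 168.5] pin [442.7 168.8  70.7] 59 ztop [71.1 73.  74.7]
base (432, -352) circle [ 444. -355.] 46.3 mean [ 443.7 -353.6] pin [ 444.2 -355.6   74.4] 60 ztop [74.9 76.6 79.1]
pen ((690.2753295898438, 19.11737060546875), (144.26585388183594, 181.30499267578125), 79.8123550415039) [[588.0, -36.0], [767.0, -68.0], [792.0, 74.0], [614.0, 106.0]]
base_1_center 0.67 [271. 199.]
pin_1_head 0.64 [523. 352.]
pin_1_head 0.51 [271. 184.]
```

View pics/crop.png

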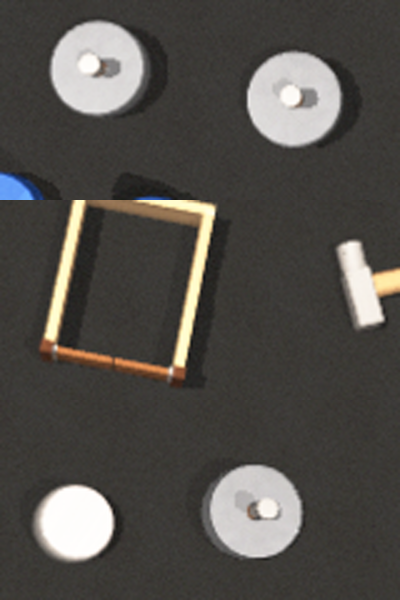

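The crop confirms three plain grey discs, each with a centred pin, plus the shut gates and the pinless white tin. First I'll press pin 1 at (467,362).

>>> play_rows(
  dp=[
    [27, -28, -8],
    [27, -28, -8],
    [27, -28, -8],
    [28, -29, -8],
    [28, -29, -8],
    [28, -29, -8],
    [27, -28, -8],
    [0, 0, -36],
  ],
  yaw=[0, 0, 0, 0, 0, 0, 0, 0],
  gripper=1,
)

```text
t: 1.67
ee_pos: [474.4, 360.2, 134.8]
orientation: [0.715, 3.051, 0.011]
ft_force: [1.4, 2.4, 0.7]
width: 37.8
grasp_force: 0.0
```

>>> play_rows(
  dp=[
    [0, 0, -30],
    [0, 0, -20],
    [0, 0, 0],
    [0, 0, 0],
  ],
  yaw=[0, 0, 0, 0],
)

```text
t: 2.0
ee_pos: [466.6, 361.8, 80.0]
orientation: [-0.71, -3.059, 0.003]
ft_force: [0.1, -0.2, 0.2]
width: 11.1
grasp_force: 0.0
```

>>> play_rows(
  dp=[
    [0, 0, 0],
    [0, 0, 0],
    [0, 0, -4],
    [0, 0, -3],
    [0, 0, -3],
    [0, 0, -2],
    [0, 0, -2],
    [0, 0, -1],
  ],
  yaw=[0, 0, 0, 0, 0, 0, 0, 0],
)

```text
t: 2.67
ee_pos: [467.4, 362.5, 65.8]
orientation: [0.71, 3.06, 0.001]
ft_force: [-0.4, 1.3, 3.7]
width: 0.4
grasp_force: 1.8
```

>>> play_rows(
  dp=[
    [0, 0, -1],
    [0, 0, -1],
    [0, 0, -1],
    [0, 0, 0],
  ],
  yaw=[0, 0, 0, 0],
)

```text
t: 3.0
ee_pos: [467.3, 362.4, 62.6]
orientation: [0.71, 3.06, 0.001]
ft_force: [-0.0, 1.7, 2.3]
width: 0.9
grasp_force: 1.1
```

>>> play_rows(
  dp=[
    [0, 0, -2],
    [0, 0, -2],
    [0, 0, -2],
    [0, 0, -1],
    [0, 0, -1],
    [0, 0, 0],
    [0, 0, 0],
  ],
  yaw=[0, 0, 0, 0, 0, 0, 0],
)

```text
t: 3.58
ee_pos: [467.4, 362.5, 56.0]
orientation: [0.71, 3.06, 0.001]
ft_force: [-2.7, -0.4, 17.2]
width: 0.5
grasp_force: 8.6
```

Pin 1 bottomed at z=56, so that bore is clear. Next is pin 2.

>>> play_rows(
  dp=[
    [0, 0, 35],
    [-5, -39, 0],
    [-5, -39, 0],
    [-5, -39, 0],
    [-5, -39, 0],
    [-4, -38, 0],
    [0, 0, -10],
    [0, 0, 0],
  ],
  yaw=[0, 0, 0, 0, 0, 0, 0, 0],
)

```text
t: 4.25
ee_pos: [441.4, 165.9, 78.3]
orientation: [-0.714, -3.056, 0.003]
ft_force: [-0.0, 0.1, 0.8]
width: 0.3
grasp_force: 0.0
```

>>> play_rows(
  dp=[
    [0, 0, -4],
    [0, 0, -3],
    [0, 0, -3],
    [0, 0, -2],
    [0, 0, -2],
    [0, 0, -1],
    [0, 0, -1],
    [0, 0, 0],
  ],
  yaw=[0, 0, 0, 0, 0, 0, 0, 0],
)

```text
t: 4.92
ee_pos: [443.7, 169.2, 65.8]
orientation: [0.708, 3.06, 0.002]
ft_force: [-7.7, -1.1, 31.2]
width: 0.2
grasp_force: 16.1
```

Pin 2 stopped at z=65.8 under 31 N, so that's the blocked bore. Now pin 3.

>>> play_rows(
  dp=[
    [0, 0, 37],
    [0, -40, 0],
    [0, -40, 0],
    [0, -40, 0],
    [0, -40, 0],
    [0, -40, 0],
    [0, -40, 0],
    [0, -40, 0],
  ],
  yaw=[0, 0, 0, 0, 0, 0, 0, 0],
)

```text
t: 5.58
ee_pos: [443.0, -113.2, 100.6]
orientation: [0.708, 3.061, 0.0]
ft_force: [1.5, -0.0, 0.2]
width: 0.2
grasp_force: 0.0
```

>>> play_rows(
  dp=[
    [0, -40, 0],
    [0, -40, 0],
    [0, -40, 0],
    [0, -40, 0],
    [0, -40, 0],
    [0, -40, 0],
    [0, -4, -8],
    [0, 0, -8],
  ],
  yaw=[0, 0, 0, 0, 0, 0, 0, 0],
)

```text
t: 6.25
ee_pos: [443.6, -357.8, 84.4]
orientation: [0.713, 3.058, -0.001]
ft_force: [-0.3, -0.0, -0.5]
width: 0.2
grasp_force: 0.0
```

>>> play_rows(
  dp=[
    [0, 0, 0],
    [0, 0, 0],
  ],
  yaw=[0, 0, 0],
)

```text
validation failed for argument at $.ya...
```

>>> play_rows(
  dp=[
    [0, 0, -5],
    [0, 0, -4],
    [0, 0, -3],
    [0, 0, -3],
    [0, 0, -2],
    [0, 0, -2],
    [0, 0, -2],
    [0, 0, 0],
  ],
  yaw=[0, 0, 0, 0, 0, 0, 0, 0],
)

```text
t: 6.92
ee_pos: [443.4, -355.6, 63.5]
orientation: [0.709, 3.06, -0.0]
ft_force: [0.2, -0.3, -0.1]
width: 0.5
grasp_force: 0.0
```

>>> play_rows(
  dp=[
    [0, 0, -2],
    [0, 0, -2],
    [0, 0, -2],
    [0, 0, -1],
    [0, 0, -1],
    [0, 0, -1],
    [0, 0, 0],
    [0, 0, 0],
  ],
  yaw=[0, 0, 0, 0, 0, 0, 0, 0],
)

```text
t: 7.58
ee_pos: [443.6, -356.1, 56.1]
orientation: [0.71, 3.059, -0.001]
ft_force: [-1.9, 5.1, 17.3]
width: 0.6
grasp_force: 8.5
```

All three pins are bottomed: 1 and 3 are clear, and 2 is blocked. I'll lift, set a 50 mm finger gap and travel to behind base 2.

>>> play_rows(
  dp=[
    [0, 0, 41],
    [0, 0, 15],
    [-3, 39, 0],
    [-3, 39, 0],
    [-3, 39, 0],
    [-3, 39, 0],
    [-3, 39, 0],
    [-3, 39, 0],
  ],
  yaw=[0, 0, -4, -4, -4, -4, -4, -4],
  gripper=0.43,
)

```text
t: 8.25
ee_pos: [424.7, -120.6, 110.6]
orientation: [1.336, 2.843, -0.0]
ft_force: [1.4, 0.3, 0.1]
width: 48.4
grasp_force: 0.0
```

```bash
python3 - <<'E'
from h import *
o=ctrl.get_obs(); print(np.round(o['qpos'],2),o['width'],np.round(o['ee_pos']))
p=viewer.get_image('top'); W=cloud(p); bases(p,W,[(467,362),(443,169),(444,-355)])
q=viewer.get_image('side')
def crop(c):
    u,v=project(q,c); u,v=int(u),int(v); print(u,v)
    P=cv2.copyMakeBorder(q['pixels'],60,60,60,60,cv2.BORDER_CONSTANT); return cv2.resize(P[v+20:v+100,u+20:u+100],(260,260),interpolation=cv2.INTER_CUBIC)
cv2.imwrite('pics/pins.png',np.hstack([crop(c) for c in [(467,362,45),(443,169,45),(444,-355,45)]])[:,:,::-1])
E
```

```text
[-0.3   0.34  2.1  -0.    0.69 -1.  ] 48.42100844489778 [ 425. -121.  111.]
base (467, 362) circle [466.6 362.4] 46.1 mean [466.3 361.6] pin [466.5 361.8  56. ] 44 ztop [56.4 57.6 59. ]
base (443, 169) circle [442.7 169.2] 46.2 mean [442.1 168.6] pin [442.5 168.6  64.7] 55 ztop [64.9 67.4 69.4]
base (444, -355) circle [ 444.9 -355.1] 46.4 mean [ 444. -354.] pin [ 444.5 -356.4   56.3] 53 ztop [56.2 58.3 59.8]
270 192
285 233
409 439
```

View pics/pins.png

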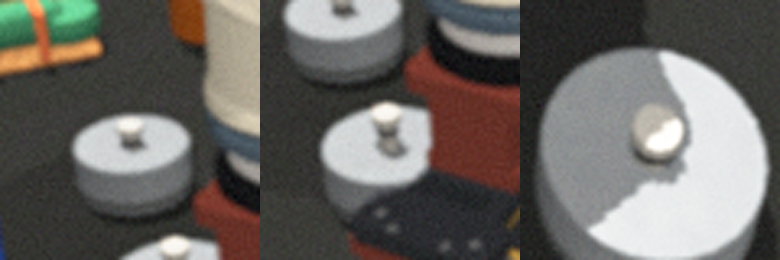

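The crop shows the three bases left to right: pins 1 and 3 are low, and pin 2's head stands about 10 mm higher. None of the bases has moved. I'll go behind base 2.

>>> play_rows(
  dp=[
    [-3, 40, 0],
    [-3, 40, 0],
    [-3, 40, 0],
    [-3, 40, 0],
    [-3, 40, 0],
    [-3, 40, 0],
    [-3, 40, 0],
    [-3, 40, 0],
  ],
  yaw=[-4, -1, 0, 0, 0, 0, 0, 0],
)

```text
t: 9.02
ee_pos: [401.5, 199.7, 110.7]
orientation: [1.452, 2.785, 0.001]
ft_force: [0.6, 0.1, 0.3]
width: 50.1
grasp_force: 0.0
```

>>> play_rows(
  dp=[
    [-1, 31, 0],
    [0, 0, -38],
    [0, 0, -38],
    [0, 0, -20],
    [0, 0, 0],
  ],
  yaw=[0, 0, 0, 0, 0],
)

```text
t: 9.43
ee_pos: [398.4, 227.8, 11.2]
orientation: [-1.45, -2.783, 0.008]
ft_force: [-1.2, -1.1, -0.2]
width: 50.1
grasp_force: 0.0
```

>>> play_rows(
  dp=[
    [6, -8, 0],
    [6, -8, 0],
    [6, -9, 0],
    [6, -9, 0],
    [6, -8, 0],
    [6, -9, 0],
    [6, -9, 0],
    [6, -8, 0],
  ],
  yaw=[0, 0, 0, 0, 0, 0, 0, 0],
)

```text
t: 10.1
ee_pos: [448.9, 160.2, 15.1]
orientation: [1.454, 2.784, 0.001]
ft_force: [-2.5, 2.6, 3.0]
width: 50.3
grasp_force: 1.9
```

>>> play_rows(
  dp=[
    [7, -9, 0],
    [7, -10, 0],
    [7, -10, 0],
    [7, -10, 0],
    [7, -9, 0],
    [6, -8, 0],
    [4, -6, 0],
    [3, -4, 0],
  ],
  yaw=[0, 0, 0, 0, 0, 0, 0, 0],
)

```text
t: 10.77
ee_pos: [496.6, 94.3, 14.6]
orientation: [1.454, 2.785, -0.0]
ft_force: [-1.4, 1.2, 2.3]
width: 50.4
grasp_force: 1.7
```

```bash
python3 - <<'E'
from h import *
o=ctrl.get_obs(); print(np.round(o['qpos'],2),o['width'],np.round(o['ee_pos']))
p=viewer.get_image('top'); save(p,'a.png'); W=cloud(p)
q=viewer.get_image('side')
for P in (p,q):
    for n,z in [('base_2_center',20),('pin_2_head',66)]:
        for d in models.landmark_of(P,n): print(n,round(d['conf'],2),np.round(at_z(P,d['location'],z)))
cv2.imwrite('pics/a2.png',np.vstack([P['pixels'][150:400,180:500] for P in(p,q)])[:,:,::-1])
E
```

```text
[ 0.16  0.6   1.99 -0.    0.55 -0.44] 50.35488232634011 [497.  94.  15.]
base_2_center 0.82 [ 449. -355.   20.]
pin_2_head 0.39 [ 447. -347.   66.]
base_2_center 0.72 [383.  30.  20.]
base_2_center 0.67 [ 444. -360.   20.]
pin_2_head 0.55 [ 435. -364.   66.]
```

View pics/a2.png

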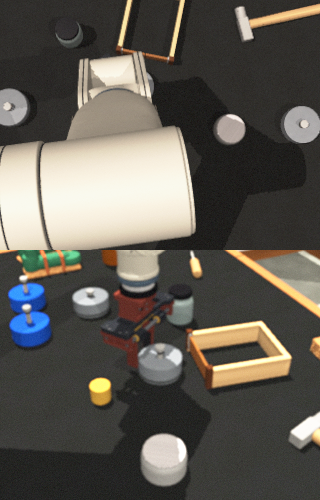

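Base 2 stayed cradled and now sits in front of the gate, at about (340,360) in the side crop. I'll back off, lift, turn to the pen axis and measure.

>>> play_rows(
  dp=[
    [-8, 11, 0],
    [-8, 11, 0],
    [0, 0, 40],
    [-5, -8, 37],
    [-7, -10, 0],
    [-7, -10, 0],
    [-7, -10, 0],
    [-6, -8, 0],
  ],
  yaw=[0, 0, 5, 7, 7, 7, 7, 7],
)

```text
t: 11.73
ee_pos: [446.5, 71.9, 91.9]
orientation: [-0.402, -3.116, 0.0]
ft_force: [-0.5, 0.1, 0.4]
width: 50.1
grasp_force: 0.0
```

>>> play_rows(
  dp=[
    [0, 0, 0],
    [0, 0, 0],
  ],
  yaw=[5, 0],
)

```text
t: 11.9
ee_pos: [446.7, 71.9, 91.7]
orientation: [-0.271, -3.129, 0.0]
ft_force: [0.9, 0.3, 0.0]
width: 50.0
grasp_force: 0.0
```

```bash
python3 - <<'E'
from h import *
o=ctrl.get_obs(); print(np.round(o['qpos'],2),o['width'],np.round(o['ee_pos']))
p=viewer.get_image('top'); save(p,'b.png'); W=cloud(p); bases(p,W,[(525,54)])
q=viewer.get_image('side'); V=cloud(q); bases(q,V,[(525,54)])
cv2.imwrite('pics/b2.png',np.vstack([P['pixels'][150:400,180:500] for P in(p,q)])[:,:,::-1])
E
```

```text
[ 0.13  0.4   2.09  0.    0.66 -1.26] 50.00125355062619 [447.  72.  92.]
base (525, 54) circle [558.2  61.5] 32.3 mean [561.5  60.4] pin None 0 ztop 
base (525, 54) circle [524.3  52.8] 47.5 mean [520.6  46.4] pin [522.6  51.4  62.5] 80 ztop [64.3 65.9 67. ]
```

View pics/b2.png

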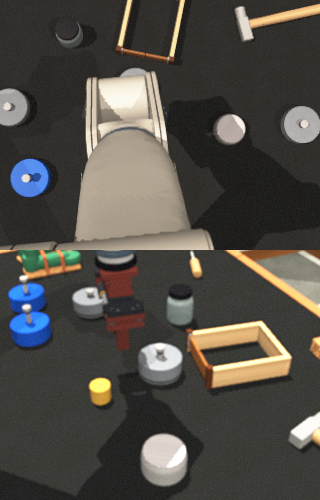

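The base is at about (524,53), roughly 3 mm left of the pen's middle line. I'll descend and push along the axis.

>>> play_rows(
  dp=[
    [-1, -6, -38],
    [0, 0, -39],
    [0, 0, 0],
    [10, -2, 0],
    [10, -2, 0],
    [9, -1, 0],
    [10, -2, 0],
    [10, -2, 0],
  ],
  yaw=[0, 0, 0, 0, 0, 0, 0, 0],
)

```text
t: 12.67
ee_pos: [498.1, 56.2, 16.8]
orientation: [0.277, 3.127, 0.001]
ft_force: [-3.2, 0.8, 3.1]
width: 50.2
grasp_force: 1.8
```

>>> play_rows(
  dp=[
    [10, -2, 0],
    [10, -2, 0],
    [11, -2, 0],
    [10, -2, 0],
    [10, -1, 0],
    [10, -2, 0],
    [6, -1, 0],
    [0, 0, 0],
  ],
  yaw=[0, 0, 0, 0, 0, 0, 0, 0],
)

```text
t: 13.33
ee_pos: [564.9, 43.8, 14.8]
orientation: [0.277, 3.128, 0.0]
ft_force: [0.3, -0.8, 0.4]
width: 50.2
grasp_force: 0.1
```

```bash
cat >> h.py <<'E'
def topen(w):
    a=np.radians(-10.2); d=np.array(w)[:2]-[607.5,35]; return np.round([d@[np.cos(a),np.sin(a)],d@[-np.sin(a),np.cos(a)]],1)
E
python3 - <<'E'
from h import *
o=ctrl.get_obs(); e=o['ee_pos']; print('tcp pen',topen(e),e[2])
g=np.array(e)[:2]+48*np.array([.984,-.177])
p=viewer.get_image('top'); W=cloud(p); q=viewer.get_image('side'); V=cloud(q)
for W_ in (W,V):
    r=np.hypot(W_[...,0]-g[0],W_[...,1]-g[1]);h=W_[(r<30)&(W_[...,2]>57)&(W_[...,2]<72)]; print(len(h), topen(h.mean(0)) if len(h) else '')
cv2.imwrite('pics/c2.png',np.vstack([P['pixels'][150:400,180:500] for P in(p,q)])[:,:,::-1])
E
```

```text
tcp pen [-43.5   1.1] 14.775169905602732
0 
0
```

View pics/c2.png

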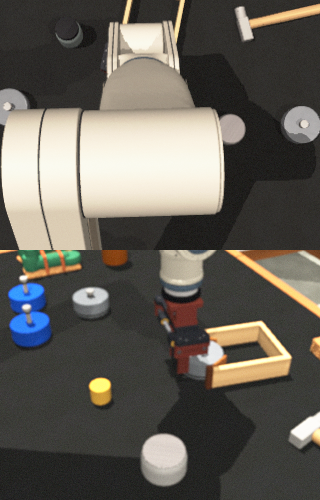

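The base is between the opened leaves and still in the cradle. I'll continue about 100 mm further in.

>>> play_rows(
  dp=[
    [8, -1, 0],
    [9, -2, 0],
    [9, -2, 0],
    [9, -1, 0],
    [9, -2, 0],
    [9, -2, 0],
    [9, -1, 0],
    [9, -2, 0],
  ],
  yaw=[0, 0, 0, 0, 0, 0, 0, 0],
)

```text
t: 14.1
ee_pos: [635.3, 31.1, 14.6]
orientation: [0.277, 3.129, 0.0]
ft_force: [-0.5, -0.1, -1.2]
width: 50.3
grasp_force: 0.7
```

>>> play_rows(
  dp=[
    [8, -1, 0],
    [7, -1, 0],
    [6, -1, 0],
    [4, -1, 0],
    [2, 0, 0],
    [0, 0, 0],
  ],
  yaw=[0, 0, 0, 0, 0, 0],
)

```text
t: 14.6
ee_pos: [661.7, 27.1, 14.7]
orientation: [0.277, 3.128, -0.0]
ft_force: [-0.6, -1.0, 0.3]
width: 49.8
grasp_force: 0.8
```

```bash
python3 - <<'E'
from h import *
o=ctrl.get_obs(); print(topen(o['ee_pos']),o['ee_pos'][2])
q=viewer.get_image('side'); save(q,'d.png'); V=cloud(q)
g=np.array(o['ee_pos'])[:2]+48*np.array([.984,-.177]); r=np.hypot(V[...,0]-g[0],V[...,1]-g[1])
h=V[(r<35)&(V[...,2]>57)&(V[...,2]<72)]; print(len(h), topen(h.mean(0)) if len(h) else '')
E
```

```text
[54.7  1.8] 14.73823240161921
0
```

>>> play_rows(
  dp=[
    [-4, 1, 0],
    [-4, 1, 0],
    [0, 0, 20],
    [0, 0, 40],
    [0, 0, 40],
    [0, 0, 40],
    [-40, 0, 10],
    [-40, 0, 0],
  ],
  yaw=[0, 0, 0, 0, 0, 0, 0, 0],
)

```text
t: 15.32
ee_pos: [575.8, 29.4, 168.9]
orientation: [0.276, 3.12, 0.002]
ft_force: [0.4, -0.0, -0.4]
width: 50.2
grasp_force: 0.0
```

>>> play_rows(
  dp=[
    [-30, 28, 0],
    [-30, 28, 0],
    [-30, 28, 0],
    [-30, 28, 0],
    [-20, 36, 0],
    [0, 40, 0],
    [0, 40, 0],
    [0, 0, 0],
  ],
  yaw=[0, 0, 0, 0, 0, 0, 0, 0],
)

```text
t: 15.98
ee_pos: [433.0, 263.0, 165.6]
orientation: [0.27, 3.127, 0.005]
ft_force: [1.1, 0.0, 0.7]
width: 50.2
grasp_force: 0.0
```

```bash
python3 - <<'E'
from h import *
p=viewer.get_image('top'); W=cloud(p); q=viewer.get_image('side')
bases(p,W,[(467,362),(710,17),(444,-355)])
r=np.hypot(W[...,0]-710,W[...,1]-17);h=W[(r<35)&(W[...,2]>57)&(W[...,2]<72)]; print('pin in pen',len(h), topen(h.mean(0)) if len(h) else '')
cv2.imwrite('pics/e2.png',np.vstack([cv2.resize(P['pixels'][a:a+110,b:b+220],(600,300)) for P,a,b in((p,120,230),(q,190,280))])[:,:,::-1])
E
```

```text
base (467, 362) circle [0 0] 0 mean [nan nan] pin None 0 ztop 
base (710, 17) circle [709.5  18.3] 45.9 mean [708.9  18.2] pin [708.   18.2  64.8] 53 ztop [65.1 66.9 69.4]
base (444, -355) circle [ 444.9 -355.3] 46.5 mean [ 444.1 -353.8] pin [ 444.1 -356.1   56.1] 51 ztop [56.1 57.8 60.2]
pin in pen 52 [102.    1.2]h.py:26: RuntimeWarning: Mean of empty slice.
  print('base',g,'circle',np.round(c,1),round(rad,1),'mean',b.mean(0).round(1),'pin',h.mean(0).round(1) if len(h) else None,len(h),'ztop',np.percentile(h[:,2],[50,80,95]).round(1) if len(h) else '')
  ret = um.true_divide(
```

View pics/e2.png

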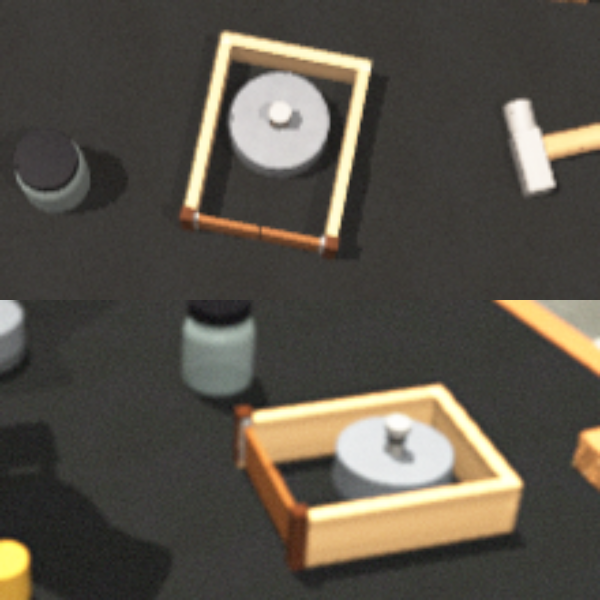

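The base stands in the pen at about (102, 1) mm in the pen's own axes, which is (280,120) in the top crop. Both leaves are shut, and the robot is clear of everything.

```bash
python3 -c "
from workcell import ticket
print(ticket.close_job())"
```

```text
the job is handed in; nothing more can be done
None
```

I bottomed all three pins, found the stub in the middle grey base of the three (base 2), pushed it about 102 mm past the gate line with both leaves shut behind it, and handed the job in; the hand-in returned no verdict.

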